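Bung the coolant tank and hold its hatch flap at the balance point

TASK

The hatch flap of the green coolant tank has lost its stay, and a mate is about to fit a new one. First press the red bung fully home into the tank's filler neck, so that no screws fall in, and let go of it; then swing the yellow flap up by its handle until it stands straight up at its balance point, never letting it go over the back, and finish while still holding its handle there, steady. Leave the other things on the bench where they are.

Things in the scene. Friction and masses are not known exactly. Their poses are not given: they have to be found in the camera images.
- bung: Red plastic bung, 62 mm tall, 60 g, loose, standing upright on its narrow end. Origin: centre of its underside, z up. From the bottom: tapered plug 28 mm long (diameter 24 mm at the foot, 30 at its top), flange 42 mm across from 28 to 34 mm, round grip 24 mm across from 34 to 62 mm. Fully home, the flange lies on the neck's rim and the origin is 28 mm below the rim.
- neck_rim (a point): Centre of the mouth of the aluminium filler neck on the tank's top: upright tube, outside diameter 44 mm, bore 34 mm and 32 mm deep, rim 34 mm above the tank's top, 154 mm above the bench. Fixed to the tank.
- flap_hinge (a point): Middle of the flap's hinge line on the tank's top, 123.5 mm above the bench. Fixed to the tank: y axis along the hinge, -x axis level towards the tank's front, where the shut flap's handle juts out; z up. The neck's axis lies 150 mm from it along +y and 40 mm along -x.
- flap_handle (a point): Middle of the flap's handle bar: a steel loop in the flap's plane; round bar, 12 mm diameter, 100 mm long, parallel to the hinge, 180 mm from it, 40 mm beyond the plate's free edge (plate 138 mm long, 170 wide, 3 thick). Shut, it juts out level, 40 mm in front of the tank, nothing under it. Axes turn with the flap: y along the bar, -x away from the hinge.
- flap (a joint): Angle of the yellow flap (rad): 0 shut and level, as it starts; 1.571 straight up, its weight right over the hinge (balance point); 2.6 fallen over the back against its stop. 0.3 to 0.5 kg; the hinge is nearly free: let go, the flap falls one way or the other. The bar can turn between the finger pads.
- tank: Green painted steel coolant tank, bolted to the bench: 240 mm (x, front to back) by 320 mm (y) by 120 mm tall. Origin: centre of its underside; -x is its front. The hatch is in the -y part of its top, the neck in the +y part.
- grey_bung: Bystander: grey bung of the same shape and height, but too thick for the neck (plug 34 to 42 mm, flange 59 mm in diameter). Origin: centre of its underside.
- grease_jar: Bystander: blue jar with a dark cap, 52 mm in diameter, 80 mm tall. Origin: centre of its underside.
- wrench: Bystander: steel wrench lying on the bench.
- screwdriver: Bystander: screwdriver lying on the bench.
- coupling: Bystander: brass ring, 60 mm in diameter, 30 mm tall. Origin: centre of its underside.
There are look-alikes about, which are no part of the job. Several things have the shape of the bung; the one meant has the colours described above.

How it is judged:
On the way, in this order (a step that is already met when the one before it is completed fails the run):
1. the red bung sits fully home in the neck, let go, with the flap still shut (z of bung in the frame of neck_rim below -0.023 m and horizontal distance between bung and neck_rim below 0.006 m and angle between bung's own z axis and vertical below 0.12 rad and contact force between the fingers and bung below 0.1 N and value of joint flap below 0.1 rad), for 0.2 s.
2. then the flap is lifted by its handle (value of joint flap above 0.4 rad and contact force between the fingers and flap above 0.5 N), for 0.1 s.
At the end, for the whole second after the job is handed in: Red bung home in the neck (origin 23 mm or more below the rim, within 6 mm of its axis, tilt under 0.12 rad), not touched by the fingers; flap within 0.12 rad of upright (1.571), still (under 0.1 rad/s), held by the fingers (over 0.5 N, TCP within 80 mm of the bar's middle) (z of bung in the frame of neck_rim below -0.023 m and horizontal distance between bung and neck_rim below 0.006 m and angle between bung's own z axis and vertical below 0.12 rad and value of joint flap between 1.451 and 1.691 rad and velocity of joint flap between -0.1 and 0.1 rad/s and contact force between the fingers and flap above 0.5 N and distance between the grasp point and flap_handle below 0.08 m and contact force between the fingers and bung below 0.1 N); the arm keeps its last pose, push and grip.
It fails at once if the flap goes over the back (past 1.9 rad) (value of joint flap above 1.9 rad).
It fails at once if another loose thing on the bench is disturbed (moved more than 30 mm) (distance of any of grey_bung, grease_jar, wrench, screwdriver, coupling from where it was at the start of the episode above 0.03 m).
It also fails if it takes over 51 s, if anything falls off the work surface, if the arm or the gripper's body presses on something with over 40 N, if the wrist force passes 120 N, or if a joint passes its speed limit or range.

ROBOT

A 6-joint arm with a two-finger parallel gripper is mounted at the origin on the work surface. World frame = base frame: x ahead of the robot, y to its left, z up, the work surface at z = 0. Lengths are in m, angles in rad, forces in N, time in s.
With the tool pointing down it reaches from about 0.325 to 0.775 m from the base axis. Payload 5.5 kg.
Tool frame: the origin (TCP) lies between the finger pads, 19 mm behind the fingertips; this is the grasp point; z points along the fingers, y is the direction in which the jaws open and shut (so a half turn about z gives the same grasp; the last joint's range is limited). The gripper opens to 88 mm and grips with 3 to 60 N. Pads are 20 mm wide; open, the fingers measure 115 mm over their backs; the gripper's body (75 mm by 178 mm) begins 61 mm behind the grasp point.
Start: joints at [1.199, 0.091, 1.231, -0, 1.82, -0.057], TCP at [0.186, 0.571, 0.241] pointing down, gripper open.
Joint ranges: [-2.87, 2.87], [-0.86, 2.18], [0.17, 2.46], [-1.51, 4.65], [0.06, 2.69], [-2.65, 2.65]. Speed limits (rad/s): [2.57, 2.57, 3.01, 3.14, 3.14, 3.14].

INTERFACE

Orientations are given as a unit quaternion [w, x, y, z].
In Python, from bench import * gives the robot as it stands. Calls block until the motion is done:
- move_to(position, orientation): joint-space move of the TCP to a pose.
- move_l(position, speed=0.15, orientation=None): straight line of the TCP; orientation=None keeps the orientation; speed is the mean speed in m/s.
- movej(angles): joint-space move.
- gripper_open() and close(): open the fingers fully, or close them until they stop; the grip force is fixed at half the most.
- hold(seconds).
- inverse_kinematics(position, orientation): joint angles nearest the present ones, or None.
- state(): the state.
- get_image(name): name is "side" or "top" or "wrist"; returns a dict with "frame" (420x560x3 uint8, blue, green, red), "depth" (420x560 float32, m along the optical axis (not along the pixel's ray), 0 where there is no reading), "camera_matrix" (3x3 intrinsics, pixels), "view" (4x4, takes a point from world to camera coordinates). Camera axes: x right, y up, looking along -z (the intrinsics and any distortion apply to the point x, -y, -z); pixel columns grow to the right and rows downward; lengths in m; the calibration is good to about 2 mm. A picture is of the moment at which its call begins.
A pose or a line that the arm cannot do raises IKError and nothing moves.
- job_done(): hands the job in, once; it reports no verdict.
The state is a dict: "time": time; "joint_pos": joint angles; "dq": joint speeds; "joint_torque": joint torques, N m; "ee_pos": TCP position; "ee_rot": TCP orientation; "ft_force": force on the tool from outside, world axes, zero at the start; "moment": the same for the moment, N m; "finger_gap": finger opening in m.
Only numpy, scipy, OpenCV 4.12 (cv2) and the standard library are available. Lean on these libraries where they do the work, as an engineer would, in place of code of your own. Each camera call takes 0.05 s, during which the arm holds its last target. There are 200 camera calls.

## Working session

There is one attempt and no reset: what is moved stays moved. The work goes in short steps, each a Python script; the robot and the scene stay as the last script left them, time stands still between calls to the robot, and variables do not carry over. Pictures are saved under pics/ and viewed, about 8 in all and at most 12, crops included, and the job is handed in when it is done.

```bash
mkdir -p pics; cat > h.py <<'E'
from bench import *
import numpy as np, cv2
def P(im,u,v,d=None):
    K=im["camera_matrix"]; d=im["depth"][v,u] if d is None else d
    c=np.array([(u-K[0,2])/K[0,0]*d,-(v-K[1,2])/K[1,1]*d,-d,1])
    return (np.linalg.inv(im["view"])@c)[:3]
def cloud(im):
    K=im["camera_matrix"]; d=im["depth"]; v,u=np.mgrid[:d.shape[0],:d.shape[1]]
    c=np.stack([(u-K[0,2])/K[0,0]*d,-(v-K[1,2])/K[1,1]*d,-d,np.ones_like(d)],-1)
    return (c@np.linalg.inv(im["view"]).T)[...,:3]
E
python3 - <<'E'
from h import *
import pickle
a=get_image("top");b=get_image("side")
pickle.dump((a,b),open("s.pkl","wb"))
cv2.imwrite("pics/t.png",a["frame"]);cv2.imwrite("pics/s.png",b["frame"])
print(a["view"],a["camera_matrix"],a.keys());print(state())
E
```

```text
[[-0.0138067  -0.99988084 -0.00690454 -0.01821891]
 [ 0.99605284 -0.0143587   0.08759318 -0.58524793]
 [-0.08768189 -0.00566792  0.9961324  -1.60852193]
 [ 0.          0.          0.          1.        ]] [[535.33692029   0.         282.41333165]
 [  0.         535.33692029 205.68794872]
 [  0.           0.           1.        ]] dict_keys(['frame', 'depth', 'camera_matrix', 'view'])
{'time': 0.1, 'joint_pos': array([ 1.19931040e+00,  9.18165278e-02,  1.23176833e+00, -2.24084129e-05,
        1.81976074e+00, -5.67034120e-02]), 'dq': array([-0.00096042, -0.00092495, -0.00028258, -0.00057244,  0.00251912,
        0.00126332]), 'joint_torque': array([ 2.47553835e-03, -4.47856021e+01, -4.07570422e+01,  7.01851188e-02,
        2.84670753e-02, -1.15561820e-04]), 'ee_pos': array([0.18569614, 0.57030911, 0.24029855]), 'ee_rot': array([-1.75604263e-04,  1.56744902e-01,  9.87638733e-01, -8.58767728e-04]), 'ft_force': array([-0.75449028,  0.99156074, -0.10360126]), 'moment': array([ 0.0126561 , -0.02450556, -0.01410481]), 'finger_gap': 0.08772832689901729}
```

View pics/t.png

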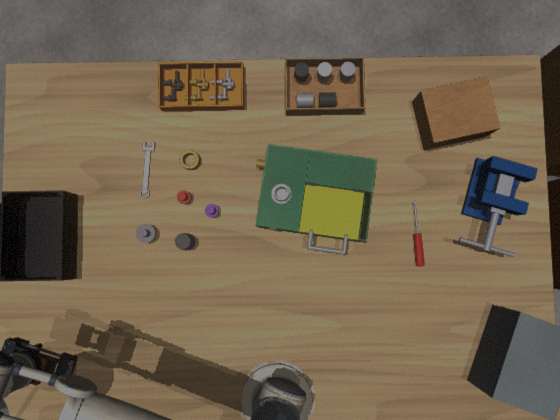

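View pics/s.png

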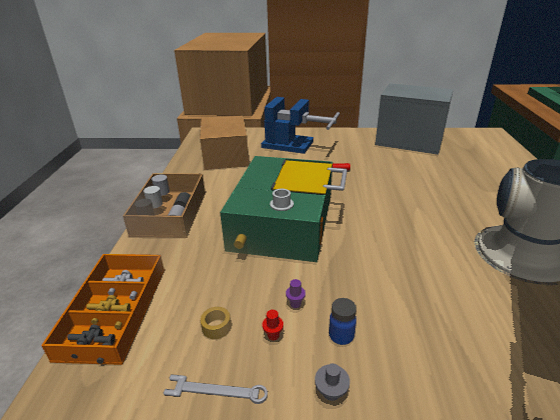

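The candidates for the bung, by top-view pixel, are:
- red bung (184,197)
- purple look-alike (212,211)
- grey bung (147,233)
- jar, with a dark cap (185,242)

In the side view they are red (273,325), purple (295,294), grey (332,382) and jar (343,320). The red one fits the description. The neck is at top (282,193), and the flap handle is a bar at (328,250).

```bash
cat > m.py <<'E'
from h import *
import pickle
a,b=pickle.load(open("s.pkl","rb"))
R={}
for n,im in (("top",a),("side",b)):
    C=cloud(im); X=C.reshape(-1,3); f=im["frame"]; hsv=cv2.cvtColor(f,cv2.COLOR_BGR2HSV).reshape(-1,3).astype(int)
    ok=im["depth"].ravel()>0
    red=ok&((hsv[:,0]<6)|(hsv[:,0]>174))&(hsv[:,1]>150)&(hsv[:,2]>60)&(X[:,1]>0.05)&(X[:,2]>.003)&(X[:,2]<.1)&(X[:,0]>.3)
    r=X[red]; print(n,"red",len(r),r.min(0),r.max(0))
    t=r[r[:,2]>.055]; print(" grip top",len(t),t.mean(0), (t.min(0)+t.max(0))/2)
    fl=r[(r[:,2]>.02)&(r[:,2]<.045)]; print(" flange",len(fl),fl.min(0),fl.max(0))
    gr=ok&(abs(hsv[:,0]-65)<25)&(hsv[:,1]>100)&(abs(X[:,2]-.12)<.006)
    g=X[gr]; print(" tank",len(g),cv2.minAreaRect((g[:,:2]*1000).astype(np.float32)), g[:,2].mean())
    yl=ok&(abs(hsv[:,0]-29)<6)&(hsv[:,1]>180)&(X[:,2]>.11); y=X[yl]
    print(" flap",len(y),cv2.minAreaRect((y[:,:2]*1000).astype(np.float32)),y[:,2].mean())
    grey=ok&(hsv[:,1]<60)&(X[:,2]>.1)&(X[:,2]<.17)&(X[:,0]>.35)&(X[:,0]<.8)&(abs(X[:,1]+.1)<.2)
    q=X[grey]; rim=q[q[:,2]>.149]; print(" rim",len(rim),rim.mean(0),cv2.minEnclosingCircle((rim[:,:2]*1000).astype(np.float32)))
    h=q[(q[:,2]<.14)&(q[:,0]<.55)]; print(" handle",len(h),h.mean(0),cv2.minAreaRect((h[:,:2]*1000).astype(np.float32)))
    for nm,c in (("purple",(hsv[:,0]>125)&(hsv[:,0]<150)&(hsv[:,1]>100)),):
        p=X[ok&c&(X[:,2]>.01)]; print(nm,len(p),p.mean(0))
E
python3 m.py
python3 - <<'E'
import cv2
a=cv2.imread("pics/t.png");b=cv2.imread("pics/s.png")
cv2.imwrite("pics/c.png",cv2.hconcat([cv2.resize(a[170:260,120:240],(480,360),interpolation=2),cv2.resize(b[260:350,220:300],(320,360),interpolation=2)]))
E
```

```text
top red 52 [0.59617418 0.25533298 0.02590208] [0.63331671 0.28635548 0.0712512 ]
 grip top 25 [0.61794722 0.27426445 0.06204893] [0.61667719 0.27554996 0.0639022 ]
 flange 26 [0.59617418 0.2564917  0.02590208] [0.63331671 0.28572715 0.04064672]
 tank 7 ((689.1715087890625, -100.01876831054688), (192.02012634277344, 73.3363037109375), 77.04660034179688) 0.12046375566843727
 flap 7 ((207.1855010986328, 563.6525268554688), (83.64722442626953, 32.043025970458984), 64.97090911865234) 0.3729905741141564
 rim 68 [ 0.61192315 -0.02391866  0.15433269] ((611.862548828125, -23.312288284301758), 21.279787063598633)
 handle 280 [ 0.462797   -0.14895145  0.12844092] ((481.9122314453125, -95.21705627441406), (304.6656494140625, 56.04652404785156), 79.67178344726562)
purple 189 [0.54615089 0.29247589 0.07657714]
side red 423 [0.59492529 0.25883703 0.0030021 ] [0.63299095 0.29690751 0.06399979]
 grip top 112 [0.613686   0.27718103 0.06093536] [0.61321471 0.27523712 0.05959619]
 flange 225 [0.59492529 0.25883703 0.02675439] [0.63299095 0.29690751 0.04494145]
 tank 3465 ((162.78567504882812, -500.021728515625), (1567.1004638671875, 386.55670166015625), 39.92719650268555) 0.11959149619120384
 flap 1397 ((555.0687866210938, -177.9131622314453), (193.8610382080078, 142.65428161621094), 81.35920715332031) 0.12456463854594997
 rim 92 [ 0.60935442 -0.02014986  0.15228962] ((609.5159301757812, -22.697370529174805), 22.73910903930664)
 handle 214 [ 0.46455139 -0.14278648  0.12639299] ((471.5848388671875, -149.77420043945312), (69.99371337890625, 234.0779266357422), 0.03682638704776764)
purple 203 [0.55667539 0.17477345 0.04527592]
```

View pics/c.png

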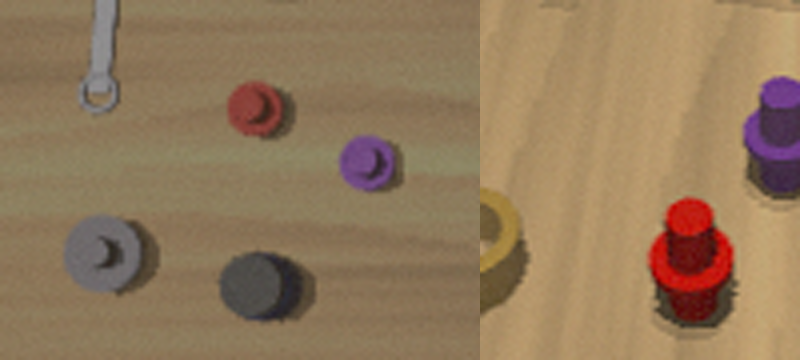

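The crop confirms the choice: the red bung is upright on its narrow end (crop (255,108) and (690,260)), with purple beside it at (367,162). Next I'll refine the tank yaw, test the IK for the lift, and move to hover over the bung.

```bash
cat >> h.py <<'E'
from scipy.spatial.transform import Rotation as Ro
def quat(z,y):
    z=np.array(z)/np.linalg.norm(z); y=np.array(y,float); x=np.cross(y,z)
    q=Ro.from_matrix(np.c_[x,y,z]).as_quat(); return [float(v) for v in (q[3],q[0],q[1],q[2])]
def frame(yaw): 
    return np.array([np.cos(yaw),np.sin(yaw),0]),np.array([-np.sin(yaw),np.cos(yaw),0])
Z=np.array([0,0,1.])
def pitchq(yaw,al,s=1):
    xh,_=frame(yaw); return quat(np.cos(al)*xh-np.sin(al)*Z, s*(np.sin(al)*xh+np.cos(al)*Z))
E
python3 - <<'E'
from h import *
import pickle
a,b=pickle.load(open("s.pkl","rb"))
for n,im in (("top",a),("side",b)):
    X=cloud(im); h=cv2.cvtColor(im["frame"],cv2.COLOR_BGR2HSV).astype(int)
    box=(X[...,0]>.4)&(X[...,0]<.8)&(X[...,1]>-.32)&(X[...,1]<.07)&(X[...,2]>.11)&(X[...,2]<.14)
    y=X[box&(h[...,0]>22)&(h[...,0]<36)&(h[...,1]>150)]
    print(n,"flap",len(y),cv2.minAreaRect((y[:,:2]*1000).astype(np.float32)))
    t=X[box&(X[...,2]<.13)]
    g=X[box&(h[...,0]>36)&(h[...,0]<95)]; g=np.r_[g,y]
    print("tank",len(g),cv2.minAreaRect((g[:,:2]*1000).astype(np.float32)))
    hd=X[box&(h[...,1]<70)&(X[...,0]<.475)&(X[...,1]<-.08)]
    if len(hd)>5:
        l=cv2.fitLine((hd[hd[:,0]<.46]).astype(np.float32),cv2.DIST_HUBER,0,.01,.01).ravel(); print("bar",len(hd),l,np.degrees(np.arctan2(l[1],l[0])))
print("purple",P(a,212,211),"red",P(a,184,197))
yaw=-.147; xh,yh=frame(yaw); neck=np.array([.6107,-.023,.154]); hg=neck-.15*yh+.04*xh; hg[2]=.1235
print("hinge",hg)
for s in (1,-1):
  for al in (30,40,45,50,55,60,75,90):
    r=[]
    for th in np.radians([0,15,30,45,60,75,90]):
        p=hg-.18*(np.cos(th)*xh)+.18*np.sin(th)*Z
        q=inverse_kinematics(p,pitchq(yaw,np.radians(al),s)); r.append("--" if q is None else "%.2f/%.2f"%(q[4],q[5]))
    print(s,al,r)
move_to([.615,.276,.17],quat(-Z,[1,0,0]))
w=get_image("wrist"); cv2.imwrite("pics/w1.png",w["frame"]); pickle.dump(w,open("w1.pkl","wb"))
s=state();print(s["time"],s["ee_pos"],s["joint_pos"])
X=cloud(w);h=cv2.cvtColor(w["frame"],cv2.COLOR_BGR2HSV).astype(int)
m=((h[...,0]<6)|(h[...,0]>174))&(h[...,1]>150)&(X[...,2]>.003)&(X[...,2]<.08);r=X[m]
print(len(r),r.min(0),r.max(0));
for lo,hi in((.056,.07),(.028,.04)):
    t=r[(r[:,2]>lo)&(r[:,2]<hi)]
    if len(t)>2: print(len(t),cv2.minEnclosingCircle((t[:,:2]*1000).astype(np.float32)),t[:,2].mean())
E
```

```text
top flap 2763 ((558.1426391601562, -166.9586181640625), (169.39840698242188, 138.600830078125), 81.06954193115234)
tank 8460 ((594.5916748046875, -122.01213073730469), (320.7022705078125, 285.5888366699219), 81.02330780029297)
bar 216 [ 0.1008449   0.9948765   0.00714295  0.4503964  -0.15578538  0.12852818] 84.21202
side flap 1472 ((555.1568603515625, -177.8102264404297), (194.18641662597656, 142.76568603515625), 81.30984497070312)
tank 5311 ((606.7816162109375, -125.25872802734375), (328.32757568359375, 253.3662109375), 80.92255401611328)
bar 149 [ 0.06582739  0.99782103  0.00446425  0.44955024 -0.15208909  0.12753716] 86.2256
purple [0.56941491 0.18464626 0.05488443] red [0.61209202 0.2674644  0.06180243]
hinge [ 0.62829793 -0.17724109  0.1235    ]
1 30 ['--', '--', '--', '--', '--', '0.81/-0.50', '0.75/-0.47']
1 40 ['--', '--', '--', '--', '1.03/-0.42', '1.00/-0.38', '0.95/-0.35']
1 45 ['--', '--', '--', '1.13/-0.42', '1.12/-0.38', '1.09/-0.34', '1.05/-0.31']
1 50 ['--', '--', '1.20/-0.42', '1.21/-0.38', '1.20/-0.34', '1.18/-0.31', '1.15/-0.28']
1 55 ['1.17/-0.44', '1.23/-0.42', '
[... 452 characters left out ...]
-', '--', '--', '--', '--', '--']
-1 45 ['--', '--', '--', '--', '--', '--', '--']
-1 50 ['--', '--', '--', '--', '--', '--', '--']
-1 55 ['--', '--', '--', '--', '--', '--', '--']
-1 60 ['--', '--', '--', '--', '--', '--', '--']
-1 75 ['--', '--', '--', '--', '--', '--', '--']
-1 90 ['--', '--', '--', '--', '--', '--', '--']
2.05 [0.61441687 0.27726908 0.17040519] [3.73307364e-01 2.89492141e-01 1.13288505e+00 2.95166675e-04
 1.71871506e+00 3.71248333e-01]
1562 [0.59376076 0.25616376 0.0307403 ] [0.63513499 0.29621617 0.06343495]
622 ((614.3336791992188, 275.3404235839844), 11.88558578491211) 0.06128262821006102
822 ((614.291015625, 275.2901916503906), 20.928218841552734) 0.03365274149046585
```

View pics/w1.png

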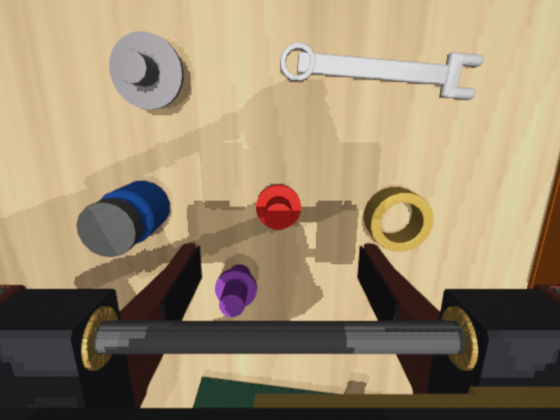

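The wrist image shows the red bung at (278,207), and its cloud fit gives (0.6143, 0.2753). Coupling (402,220), purple (235,290) and jar (120,220) are nearby, so I'll turn the jaws to −45° to clear them. Now I'll grasp the bung and look at the neck on the way.

```bash
python3 - <<'E'
from h import *
import pickle
b=np.array([.6143,.2753,0]); q=quat(-Z,[np.sqrt(.5),-np.sqrt(.5),0])
move_to(b+[0,0,.13],q); s=state(); print(s["ee_pos"],s["joint_pos"])
move_l(b+[0,0,.056],speed=.08); s=state(); print(s["ee_pos"],s["time"])
close(); s=state(); print(s["finger_gap"],s["ee_pos"],s["ft_force"])
move_l(b+[0,0,.26],speed=.2)
move_to([.6107,.03,.27],q); 
w=get_image("wrist"); cv2.imwrite("pics/w2.png",w["frame"]); pickle.dump(w,open("w2.pkl","wb"))
s=state(); print(s["finger_gap"],s["ee_pos"],s["ft_force"],s["time"])
X=cloud(w);m=(X[...,2]>.150)&(X[...,2]<.158)&(np.hypot(X[...,0]-.611,X[...,1]+.023)<.035)
r=X[m];print(len(r),cv2.minEnclosingCircle((r[:,:2]*1000).astype(np.float32)),r[:,2].mean())
m=(h:=cv2.cvtColor(w["frame"],cv2.COLOR_BGR2HSV).astype(int))
m=((h[...,0]<6)|(h[...,0]>174))&(h[...,1]>150)&(w["depth"]>0); r=X[m]; print("red",len(r),r.min(0),r.max(0))
E
```

```text
[0.61413585 0.2759243  0.13045267] [3.71698164e-01 2.93622324e-01 1.19858969e+00 8.78229399e-05
 1.64880265e+00 1.15421499e+00]
[0.61472977 0.27547044 0.05690939] 3.9
0.02339477773854826 [0.6143106  0.27529588 0.05596166] [0.50183966 0.36404651 0.25932624]
0.023919802282363657 [0.61077815 0.03149917 0.26955934] [ 0.73581319  0.79128835 -1.18140369] 7.0917
426 ((611.013427734375, -23.38319969177246), 21.957067489624023) 0.1529188082276661
red 3713 [ 0.52450726 -0.02675483  0.11911816] [0.68567171 0.10431243 0.34671959]
```

View pics/w2.png

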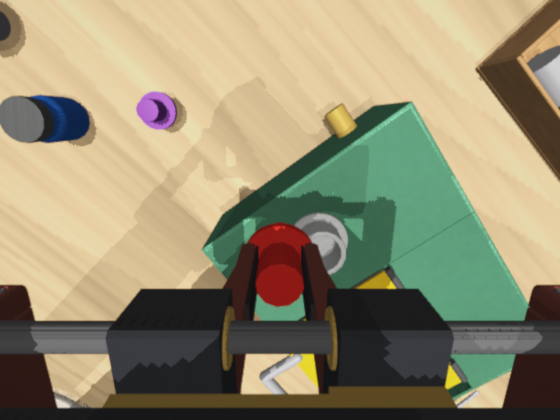

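The wrist image shows the bung held upright at (280,265), with the neck at (322,245). The rim fit gives (0.6110, −0.0233) and a radius of 22.0 mm. Next is the insertion.

```bash
python3 - <<'E'
from h import *
import pickle
n=np.array([.6110,-.0233,0])
move_l(n+[0,0,.25],speed=.15); s=state();print(s["ee_pos"],s["ft_force"])
f0=s["ft_force"]
for z in (.205,.192,.186,.183,.181,.180,.179,.178):
    move_l(n+[0,0,z],speed=.06 if z<.2 else .1); s=state(); f=s["ft_force"]-f0
    print(z,s["ee_pos"].round(4),f.round(1),round(s["finger_gap"],4))
    if f[2]>12: break
gripper_open(); s=state(); print(s["ee_pos"],s["time"])
move_l(n+[0,0,.25],speed=.15)
move_l(n+[0.0,.05,.27],speed=.15)
w=get_image("wrist"); cv2.imwrite("pics/w3.png",w["frame"]); pickle.dump(w,open("w3.pkl","wb"))
X=cloud(w);h=cv2.cvtColor(w["frame"],cv2.COLOR_BGR2HSV).astype(int)
m=((h[...,0]<6)|(h[...,0]>174))&(h[...,1]>150)&(X[...,2]>.13)&(X[...,2]<.26)&(np.hypot(X[...,0]-.611,X[...,1]+.023)<.04); r=X[m]
print(len(r),r.min(0),r.max(0))
for lo,hi in((.180,.2),(.152,.168)):
    t=r[(r[:,2]>lo)&(r[:,2]<hi)]
    if len(t)>2: print(len(t),cv2.minEnclosingCircle((t[:,:2]*1000).astype(np.float32)),np.median(t[:,2]))
print(state()["time"])
E
```

```text
[ 0.61103252 -0.02276185  0.24992957] [0.77838928 0.87587674 0.16334255]
0.205 [ 0.611  -0.023   0.2054] [-0.5 -1.4 -0.4] 0.0231
0.192 [ 0.6108 -0.0233  0.1914] [-1.  -1.3 -0.3] 0.0232
0.186 [ 0.6108 -0.0233  0.1854] [-0.7 -1.1 -0.5] 0.0234
0.183 [ 0.6109 -0.0233  0.1828] [-0.1 -0.7 -0.5] 0.0232
0.181 [ 0.6112 -0.0233  0.1818] [-1.3 -1.1  3.6] 0.0232
0.18 [ 0.6112 -0.0233  0.1818] [-2.9 -0.5  6.8] 0.0233
0.179 [ 0.6112 -0.0233  0.1818] [-4.3 -1.4 10.4] 0.0234
0.178 [ 0.6112 -0.0233  0.1818] [-5.3 -0.7 13.2] 0.0233
[ 0.61101521 -0.02327829  0.17799825] 11.175
1879 [ 0.58993119 -0.04402087  0.1535429 ] [ 0.6315417  -0.00211303  0.18899097]
740 ((610.9117431640625, -22.739526748657227), 12.101236343383789) 0.18724555220428862
972 ((610.6160278320312, -23.00916862487793), 21.46967124938965) 0.1594597526310013
12.3667
```

View pics/w3.png

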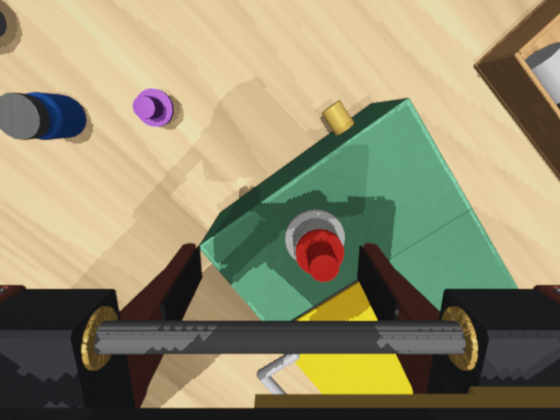

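The bung is home and let go. It stands at (320,258), flange top at z 0.1595 (0.160 expected) and grip top at 0.187 (0.188 expected), 0.6 mm off the neck's axis. Next is the pre-grasp pose for the handle, at a 55° tool pitch so that the upper finger stays clear of the plate's edge.

```bash
python3 - <<'E'
from h import *
import pickle
yaw=-.155; xh,yh=frame(yaw); neck=np.array([.611,-.0232,0]); hg=neck-.15*yh+.04*xh; hg[2]=.1235
bar=hg-.18*xh; print(hg,bar); np.save("hg.npy",hg)
al=np.radians(56); q=pitchq(yaw,al); zt=np.cos(al)*xh-np.sin(al)*Z
for d in (.09,.07,.05,.03,.006,0): print(d,inverse_kinematics(bar-d*zt,q) is not None, inverse_kinematics(bar-.006*zt+d*Z,q) is not None)
move_to([.46,-.06,.34],pitchq(yaw,np.radians(75)))
move_to(bar-.006*zt+.07*Z,q)
w=get_image("wrist"); cv2.imwrite("pics/w4.png",w["frame"]); pickle.dump(w,open("w4.pkl","wb"))
X=cloud(w);s=state();print(s["ee_pos"],s["time"],s["joint_pos"])
L=(X-hg)@np.c_[xh,yh,Z]
m=(abs(L[...,2])<.02)&(L[...,0]<-.165)&(L[...,0]>-.2)&(abs(L[...,1])<.03)&(w["depth"]>0)
r=L[m]; print(len(r),r.min(0),r.max(0),np.median(r,0)); 
if len(r)>5: l=cv2.fitLine(r.astype(np.float32),cv2.DIST_HUBER,0,.01,.01).ravel(); print(l)
E
```

```text
[ 0.62736345 -0.17757693  0.1235    ] [ 0.44952137 -0.14978852  0.1235    ]
0.09 False True
0.07 False True
0.05 False True
0.03 False True
0.006 True True
0 True True
[ 0.44726567 -0.14894539  0.20072313] 13.9333 [-0.54533591 -0.82853421  2.11160753  0.22324514  1.30631982 -0.38835636]
1447 [-0.18797985 -0.02990223 -0.00314214] [-0.175819    0.02996716  0.00781082] [-0.18376742  0.00179775  0.00454599]
[ 0.00484438  0.99998575  0.00225374 -0.18329807  0.00133647  0.00399071]
```

View pics/w4.png

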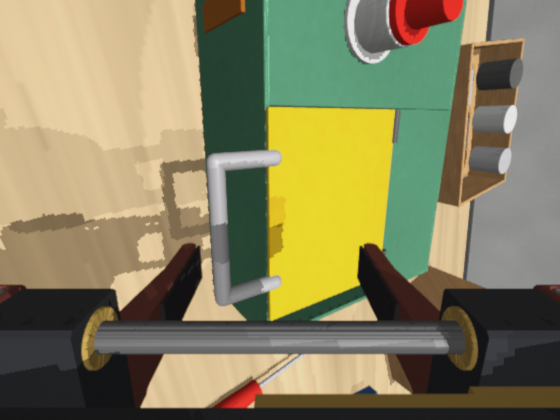

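The wrist image shows the handle bar running (217,165)–(224,300), centred between the fingers and clear of the tank. The bung's flange is flush on the neck at (400,25). The bar fit agrees with the model to about 3 mm, so I'll descend and grip.

```bash
python3 - <<'E'
from h import *
yaw=-.155; xh,yh=frame(yaw); hg=np.load("hg.npy"); bar=hg-.181*xh+.0005*Z
al=np.radians(56); q=pitchq(yaw,al); zt=np.cos(al)*xh-np.sin(al)*Z
f0=state()["ft_force"]
for d in (.035,.015,0):
    move_l(bar-.005*zt+d*Z,speed=.06); s=state(); print(d,s["ee_pos"].round(4),(s["ft_force"]-f0).round(1),s["joint_pos"].round(3))
    if np.linalg.norm(s["ft_force"]-f0)>10: raise SystemExit("contact")
close(); s=state(); print(s["finger_gap"],s["ee_pos"],(s["ft_force"]-f0).round(1),s["time"])
w=get_image("wrist"); cv2.imwrite("pics/w5.png",w["frame"])
E
```

```text
0.035 [ 0.4458 -0.1492  0.1633] [-0.1  1.4 -0.8] [-0.548 -0.844  2.186  0.227  1.251 -0.403]
0.015 [ 0.4456 -0.1491  0.1426] [-0.3  1.  -1.1] [-0.548 -0.847  2.223  0.23   1.218 -0.412]
0 [ 0.4456 -0.1491  0.1274] [-0.4  0.8 -0.7] [-0.548 -0.848  2.25   0.232  1.192 -0.418]
0.011187801333152511 [ 0.44491582 -0.14903866  0.12726934] [-6.8  2.5 -1.4] 16.725
```

View pics/w5.png

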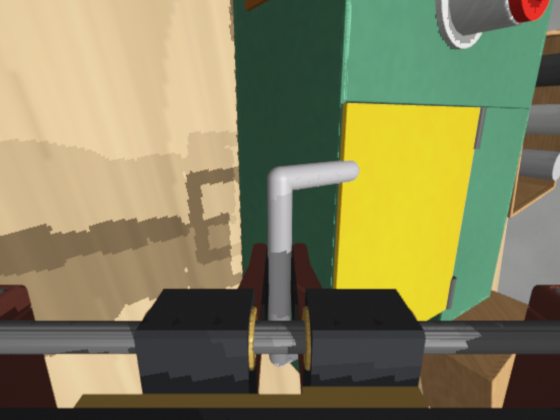

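The bar is gripped: the gap is 11.2 mm and it sits between the pads at (280,300). Now I'll lift along the arc.

```bash
python3 - <<'E'
from h import *
import pickle
yaw=-.155; xh,yh=frame(yaw); hg=np.load("hg.npy"); R=.181
f0=state()["ft_force"]
for th in np.radians([8,16,24,33,42,51,60,68,76,83,88]):
    al=np.radians(56)+(th/(np.pi/2))*np.radians(22); zt=np.cos(al)*xh-np.sin(al)*Z
    move_l(hg+.0005*Z+R*(-np.cos(th)*xh+np.sin(th)*Z)-.005*zt,speed=.09 if th<1.2 else .05,orientation=pitchq(yaw,al))
    s=state(); b=s["ee_pos"]+.005*zt-hg; print(round(np.degrees(th)),np.degrees(np.arctan2(b[2],-b@xh)).round(1),(s["ft_force"]).round(1),round(s["finger_gap"],4),s["time"])
    if np.linalg.norm(s["ft_force"])>35: print("stop");break
hold(.3)
for n in("side","top"):
    w=get_image(n); cv2.imwrite(f"pics/e_{n}.png",w["frame"]); pickle.dump(w,open(f"e_{n}.pkl","wb"))
    X=cloud(w);h=cv2.cvtColor(w["frame"],cv2.COLOR_BGR2HSV).astype(int)
    L=(X-hg)@np.c_[xh,yh,Z]
    y=L[(h[...,0]>22)&(h[...,0]<36)&(h[...,1]>150)&(L[...,2]>.02)&(L[...,2]<.16)&(abs(L[...,0])<.15)&(abs(L[...,1])<.1)]
    if len(y)>20:
        p=np.polyfit(y[:,2],y[:,0],1); print(n,len(y),"flap deg",90+np.degrees(np.arctan(p[0])),y.mean(0))
    m=((h[...,0]<6)|(h[...,0]>174))&(h[...,1]>150)&(X[...,2]>.13)&(X[...,2]<.26)&(np.hypot(X[...,0]-.611,X[...,1]+.023)<.04); r=X[m]
    if len(r): print("bung",len(r),r.min(0),r.max(0))
E
python3 -c "
import cv2
a=cv2.imread('pics/e_side.png');b=cv2.imread('pics/e_top.png')
cv2.imwrite('pics/e.png',cv2.hconcat([a[40:340,130:530],b[60:360,100:500]]))"
```

```text
8 7.7 [-6.8  0.5 -2.3] 0.0111 17.2083
16 15.6 [-11.9   1.3  -0.3] 0.0114 17.6417
24 23.8 [-16.3   2.7   3.9] 0.0113 18.075
33 33.2 [-12.7   1.3   5.6] 0.0111 18.5417
42 42.3 [-10.1   0.5   5.2] 0.0112 19.0083
51 51.3 [-8.2 -1.2  6.3] 0.0111 19.475
60 60.2 [-4.7 -2.2  4.8] 0.0114 19.9417
68 68.0 [-3.7 -3.3  3.1] 0.0106 20.375
76 75.9 [-2.5 -4.6  0.8] 0.0113 21.0333
83 82.9 [-1.7 -5.5  0.2] 0.0115 21.625
88 88.0 [-1.9 -4.9  0.1] 0.0113 22.0917
side 373 flap deg 88.9035639138257 [-0.0056617   0.01700851  0.08293323]
bung 223 [ 0.59051136 -0.04225767  0.15377558] [ 0.62980306 -0.00085864  0.18953006]
bung 72 [ 0.59690231 -0.04060221  0.15326629] [ 0.62841793 -0.00688077  0.19273038]
```

View pics/e.png

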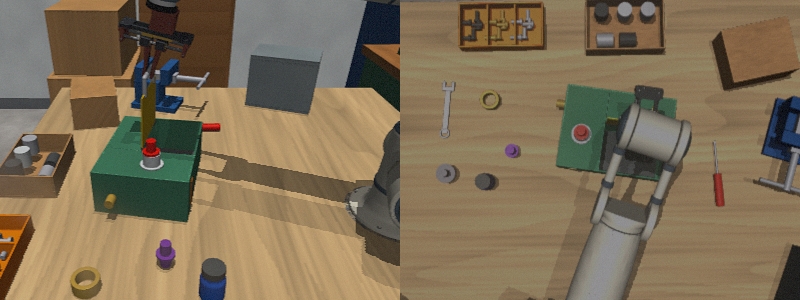

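The side crop shows the flap standing upright at (150,110), held by the gripper, with the bung seated at (152,153). The top crop shows the bystanders where they were. I measure the flap at 88.0° from the TCP and 88.9° from side depth, both within the ±6.9° allowed. I'll let it settle, check the state and hand in.

```bash
python3 - <<'E'
from h import *
hold(.7); s=state(); print(s["time"],s["finger_gap"],abs(s["dq"]).max(),s["ft_force"],s["ee_pos"])
job_done()
E
```

```text
23.1917 0.01103759124490646 0.0029730248172363093 [-1.54431313 -4.27722279 -0.67238466] [ 0.61960678 -0.17688472  0.30892711]
the job is handed in; nothing more can be done
```

I pressed the red bung home and let go of it, then swung the flap up by its handle. I handed the job in at about 23 s (limit 51 s), still gripping the bar; no verdict is reported.

- **Bung:** the flange top measured z 0.1595 against 0.160 expected, and the bung stood within 1 mm of the neck's axis. It still showed seated in the pictures after the lift.
- **Flap:** it measured 88.0° from the arm's position and 88.9° from the side camera, a small disagreement well inside the ±6.9° allowed. It came up from the front and was never commanded past 88°.
- **Grip:** the finger gap was 11.0 mm on the 12 mm bar, so it reads 1 mm under nominal. The arm was still, with joint speeds under 0.003 rad/s.
- **Forces:** the wrist force stayed below about 20 N at every reading I took during the lift.
- **Bystanders:** by eye in the final top view, all five were where they started; I did not measure their positions.

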